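Feel for the hidden catch of the watch display case

ROBOT

A 6-joint arm with a two-finger parallel gripper is mounted at the origin on the work surface. World frame = base frame: x ahead of the robot, y to its left, z up, the work surface at z = 0. Lengths are in m, angles in rad, forces in N, time in s.
With the tool pointing down it reaches from about 0.35 to 0.775 m from the base axis. Payload 5.5 kg.
Tool frame: the origin (TCP) lies at the very end of the fingers, on their centre line; the grasp point (between the pads) lies 19 mm behind it; z points along the fingers, y is the line along which they close (so a half turn about z gives the same grasp; the last joint's range is limited). The gripper opens to 85 mm and grips with 20 to 120 N. Pads are 22 mm wide; open, the fingers measure 114 mm over their backs; the gripper's body (76 mm by 85 mm) begins 54 mm behind the grasp point. The pads swing forward as they close: fully open they stand 13 mm farther back than shut.
Start: joints at [-1.254, 0.313, 0.046, 1.304, 0, 1.431], TCP at [0.254, -0.516, 0.231] pointing down, gripper open.
Joint ranges: [-2.76, 2.76], [-0.86, 1.69], [-1.03, 1.26], [-2.2, 2.34], [-1.47, 1.5], [-3.14, 3.14]. Speed limits (rad/s): [2.57, 2.57, 3.14, 3.14, 3.14, 3.14].

INTERFACE

Orientations are given as a unit quaternion [w, x, y, z].
In Python, from workcell import env, cams, ticket, spotter gives the robot as it stands.
- The arm moves only by the tool jog_arm, never from a script. Its argument "increments" is a list that holds one entry, the list of rows, each a list of 7 numbers: the shift along the tool's x, y, z in units of 0.25 m (1.0 is 0.25 m), then the turn, a rotation vector about the tool's x, y, z in units of 180 degrees (1.0 is 180 degrees), then the closure in counts, from 0 (fully open) to 255 (shut). A call has 1 to 20 rows; each row shifts and turns the commanded pose from where the row before left it, along the tool's axes as they then stand; what a row does not reach is not made up. A row lasts 1/10 s, in which the tool goes at most 50 mm and 8.59 degrees, less where a joint would pass 70% of its speed; a pose out of reach is approached as far as the arm can. A call with a number of a shift or a turn outside -1 to 1 is refused whole. A call with a gripper value outside its range is refused whole. The fingers move at their own pace and stop on an object; "force" is the grip in N (left out, the last holds). Time passes only in rows, so rows that do not move let the fingers close. It gives the time, the measured TCP pose, the force, the opening and the grip force at its end, in the units of the state.
- env.get_state(): the state, without advancing time (a new reading comes with each control period).
- cams.read_camera(name): name is "side" or "top" or "wrist"; returns a dict with "pixels" (400x640x3 uint8, red, green, blue), "fx", "fy", "cx", "cy" (pixels), "xyz" and "attitude" of the camera in the world; the wrist camera has in their place "mount" (4x4, takes a point from camera to tool coordinates, whose origin is the TCP and whose axes are the flange's). Camera axes: x right, y down, z forward; pixel columns grow to the right and rows downward; lengths in m; the calibration is good to about 2 mm. A picture is of the moment at which its call begins: read the wrist's pose just before it. There is no depth.
- ticket.hand_in(): hands the job in; it is judged then, once.
Trained networks look in the newest picture that a camera, given by its name, has taken for a name from the list of things; names that differ only in an ending like _2 or _b are one class to them, and where a whole thing is asked for, a point or a joint stands for the part that bears it (a point fixed in the world has none). Each returns a list of dicts, best first, with "conf" (0 to 1); they miss things now and then, are a little off and sometimes report something else, mostly with a low value. They report only what shows in the picture. A call takes as long as a camera call.
- spotter.find_in(target, camera): "uv" ([column, row] in pixels, amid what is visible of it).
- spotter.cut_out(target, camera): "region" (400x640 bool, what is visible of it) and "uv" ([column, row] in pixels, amid what is visible of it).
- spotter.landmark_of(target, camera): "uv" ([column, row] in pixels: a listed point, or the origin of a listed thing).
The state is a dict: "clock": time; "joint_pos": joint angles; "qvel": joint speeds; "tau": joint torques, N m; "tcp_pos": TCP position; "orientation": TCP orientation; "wrist_force": force on the tool from outside, world axes, zero at the start; "ft_torque": the same for the moment, N m; "finger_gap": finger opening in m; "grip_force": force on a finger pad.
Only numpy, scipy, OpenCV 4.12 (cv2) and the standard library are available. Lean on these libraries where they do the work, as an engineer would, in place of code of your own. Each camera call takes 0.05 s, during which the arm holds its last target. There are 200 camera calls.

TASK

Open the locked watch display case on the bench: set a fingertip on its metal front rail at the rail's left end (as the robot sees it), slide it along the rail towards the right, in touch with the rail, until it drops into the notch, and there press the catch in the notch's floor fully down, so that the glass lid pops ajar. Then take the hand clear of everything. Do not touch the lid, and leave the watches, tools and other things on and around the case where they are.

Things in the scene. Friction and masses are not known exactly. Their poses are not given: they have to be found in the camera images.
- case: Fixed watch display case, x -110..110, y -215..150 mm in its frame: x away from the robot, y to its left, z up, origin on the bench. Along its front (-x) edge a rigid aluminium rail, top at z 70, spans x -110..-78, y 120 (left end) to -120. Wooden cheek left of it (y 120..150, top z 74), plinth right of it (y -215..-120, top z 84; its watch reaches z 94).
- rail_a: The first, left 50 mm of the front rail (y 70..120 mm of the case), where the sweep starts. Same metal, width and height as the rest. Origin in the middle of its underside, 20 mm below the rail's top; axes as the case.
- rail_b: The next 45 mm of the front rail (y 25..70 mm of the case), flush with rail_a and with the rest. Origin in the middle of its underside, 20 mm below the rail's top; axes as the case.
- catch (a joint): Travel of the catch, 0 up to 0.006 m fully down; takes 4 to 8 N and stays down. It is the floor of the one notch in the rail: 46 mm long, cut across the rail's whole width, open to the front, centre anywhere at y 0 to -90 mm of the case (not reported). Catch top 9 mm below the rail's top (z 61), 42 mm long, 28 wide, centred at x -94 mm.
- lid: The glass lid: pane in a thin metal frame, x -74..106, y -116..116 mm of the case when shut, 8 mm thick, top at z 67 mm; a gap of 4 mm parts it from the rail. Origin in the middle of its far edge, on the hinge, at its top face. Not to be touched: the catch drives it up (25 rad per m of catch travel) to 0.15 rad, front edge 27 mm higher, and it stays ajar.
- pad_watch: Bystander: steel wristwatch lying on the plinth's pad, 116 x 38 x 10 mm. Origin under its middle.
- mat_watch: Bystander: steel wristwatch lying on the bench in front of the case, 116 x 38 x 10 mm. Origin under its middle.
- loupe: Bystander: black eye loupe standing in front of the case, 34 mm across, 30 mm high. Origin under its middle.
- screwdriver: Bystander: screwdriver, 150 mm long, lying at the left.
- flask: Bystander: red flask, 68 mm across, 220 mm high, standing at the right. Origin under its middle.
- parts_cup: Bystander: white bowl, 90 mm across, 60 mm high, at the right. Origin under its middle.
- calculator: Bystander: calculator, 130 x 72 x 16 mm, lying at the left. Origin under its middle.

How it is judged:
By the outcome, as a careful person would: the job done as asked, in the order asked, and still so for the second after the job is handed in, with the robot touching nothing.
It also fails if it takes over 51 s, if anything falls off the work surface, if the arm or the gripper's body presses on something with over 40 N, if the wrist force passes 120 N, or if a joint passes its speed limit or range.

## Working session

There is one attempt and no reset: what is moved stays moved. The work goes in short steps, Python scripts to look and compute and a tool call to move; the robot and the scene stay as the last step left them, time stands still between calls to the robot, and variables do not carry over. Pictures are saved under pics/ and viewed, at most 10 in all, crops included, and the job is handed in when it is done.

Besides the shell and the picture viewer there is one more tool, called after "Request:" by a JSON object that holds its "method" and its "body". jog_arm: Moves the arm, as the interface text tells. Shifts and turns lie within -1 to 1; 1 stands for 0.25 m of shift or 180 degrees of turn. Its arguments: {"type":"object","properties":{"increments":{"type":"array"},"force":{"type":"number"}},"required":["increments"]}

```bash
ls; mkdir -p pics; cat > h.py <<'E'
import numpy as np, cv2
from scipy.spatial.transform import Rotation as R
from workcell import env, cams, ticket, spotter
def rot(a):
    a=np.array(a,float)
    return R.from_quat(a[[1,2,3,0]]).as_matrix() if a.size==4 else a.reshape(3,3)
def campose(c,s=None):
    if 'mount' in c:
        M=np.array(c['mount']); Rt=rot(s['orientation'])
        return Rt@M[:3,:3], Rt@M[:3,3]+np.array(s['tcp_pos'])
    return rot(c['attitude']), np.array(c['xyz'])
def ray(c,uv,z,s=None):
    Rc,p=campose(c,s); d=Rc@np.array([(uv[0]-c['cx'])/c['fx'],(uv[1]-c['cy'])/c['fy'],1])
    return p+d*(z-p[2])/d[2]
def proj(c,P,s=None):
    Rc,p=campose(c,s); q=Rc.T@(np.array(P)-p)
    return np.array([c['fx']*q[0]/q[2]+c['cx'],c['fy']*q[1]/q[2]+c['cy']])
E
python3 - <<'E'
from h import *
s=env.get_state(); print({k:np.round(v,3).tolist() for k,v in s.items()})
for n in ('top','side'):
    c=cams.read_camera(n); cv2.imwrite(f'pics/{n}0.png',c['pixels'][...,::-1])
    print(n,{k:np.round(v,3).tolist() for k,v in c.items() if k!='pixels'})
    for t,z in (('case',0),('rail_a',.05),('rail_b',.05),('lid',.067),('catch',.061),('pad_watch',.084),('mat_watch',0),('loupe',0),('flask',0),('parts_cup',0)):
        try:
            for d in spotter.landmark_of(t,n)[:2]: print(n,t,round(d['conf'],2),np.round(d['uv'],1),np.round(ray(c,d['uv'],z),3))
        except Exception as e: print(t,e)
E
```

```text
pics
{'clock': 0.0, 'joint_pos': [-1.254, 0.314, 0.045, 1.304, 0.0, 1.431], 'qvel': [0.0, 0.001, 0.0, -0.0, 0.001, 0.0], 'tau': [0.0, -48.063, 29.853, 0.019, -0.0, -0.0], 'tcp_pos': [0.253, -0.516, 0.23], 'orientation': [-0.001, 0.974, 0.226, -0.0], 'wrist_force': [-0.646, -0.114, 0.355], 'ft_torque': [-0.002, 0.032, -0.024], 'grip_force': 0.0, 'finger_gap': 0.085}
top {'fx': 476.976, 'fy': 476.976, 'cx': 320.564, 'cy': 192.399, 'xyz': [0.402, -0.033, 1.254], 'attitude': [-0.051, 0.715, -0.695, 0.047]}
top case 0.79 [299.7 163.7] [0.652 0.034 0.   ]
top rail_a 0.73 [276.6 198.5] [0.55  0.087 0.05 ]
top rail_a 0.32 [298.6 166.2] [0.635 0.034 0.05 ]
top rail_b 0.73 [276.6 198.5] [0.55  0.087 0.05 ]
top rail_b 0.32 [298.6 166.2] [0.635 0.034 0.05 ]
top lid 0.69 [300.5 117.7] [0.759 0.033 0.067]
catch it knows: calculator, case, flask, lid, loupe, mat_watch, pad_watch, parts_cup, rail, screwdriver
top pad_watch 0.68 [260.2 193.7] [0.557 0.125 0.084]
top mat_watch 0.81 [281.1 267.9] [0.375 0.073 0.   ]
top loupe 0.4 [334.5 267.4] [ 0.38  -0.066  0.   ]
top flask 0.73 [465.4 180.7] [ 0.618
[... 345 characters left out ...]
0.546 0.077 0.05 ]
side rail_b 0.73 [299.9 163.3] [0.562 0.122 0.05 ]
side rail_b 0.43 [297.2 176.6] [0.546 0.077 0.05 ]
side lid 0.65 [379.1 174. ] [0.752 0.028 0.067]
catch it knows: calculator, case, flask, lid, loupe, mat_watch, pad_watch, parts_cup, rail, screwdriver
side pad_watch 0.56 [367.2 227. ] [ 0.671 -0.14   0.084]
side mat_watch 0.54 [234.9 198.4] [0.378 0.078 0.   ]
side mat_watch 0.18 [379.7 176. ] [0.776 0.077 0.   ]
side loupe 0.51 [246.1 243. ] [ 0.39  -0.069  0.   ]
side loupe 0.36 [234.  198.1] [0.376 0.08  0.   ]
side flask 0.69 [370.9 357.5] [ 0.611 -0.407  0.   ]
side flask 0.37 [234.3 198.6] [0.376 0.078 0.   ]
side parts_cup 0.62 [284.7 379.7] [ 0.427 -0.415  0.   ]
```

```bash
python3 - <<'E'
import cv2
a=cv2.imread('pics/top0.png')[60:310,180:440]; cv2.imwrite('pics/topc.png',cv2.resize(a,None,fx=2.3,fy=2.3,interpolation=cv2.INTER_CUBIC))
E
```

```text
(no output)
```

View pics/topc.png

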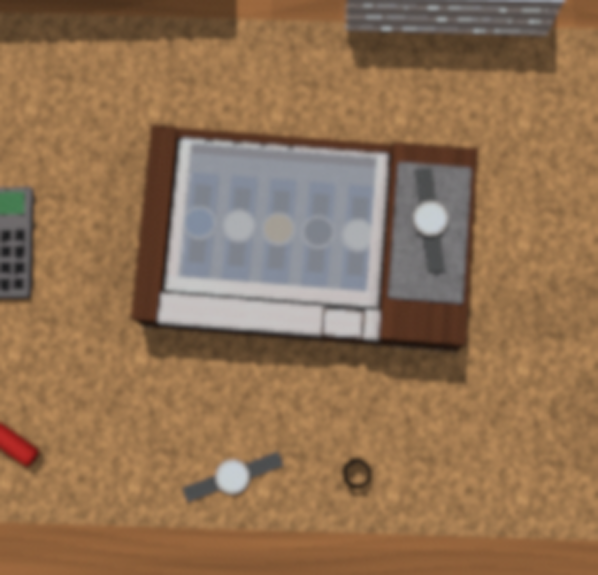

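View pics/side0.png

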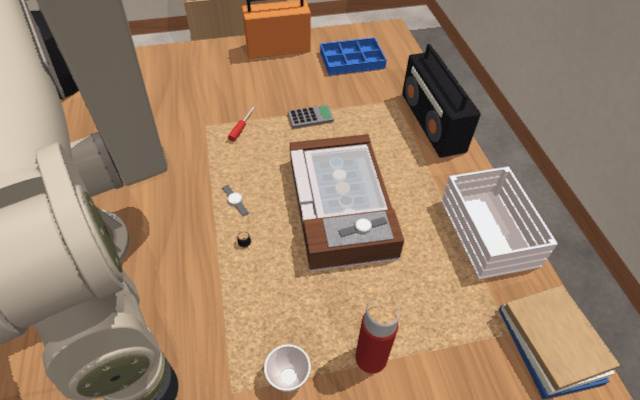

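The top view shows the case turned a few degrees, with its rail along the crop's lower edge from (158,323) to (380,340). The notch is outlined at crop columns 322–364. The side view agrees, and nothing stands over the rail. Next I fit the case pose.

```bash
cat > fit.py <<'E'
from h import *
from scipy.optimize import least_squares
c=cams.read_camera('top')
f=lambda x,y:np.array([180+x/2.3,60+y/2.3])
L=[((-74,116,67),(165,290)),((-74,-116,67),(379,306)),((106,116,67),(178,138)),((106,-116,67),(388,153)),
((-110,120,70),(158,323)),((-110,-120,70),(380,340)),((-78,120,70),(161,294))]
def w(p,P): P=np.array(P)/1e3; C,S=np.cos(p[2]),np.sin(p[2]); return np.array([p[0]+C*P[0]-S*P[1],p[1]+S*P[0]+C*P[1],P[2]])
r=least_squares(lambda p:np.concatenate([proj(c,w(p,P))-f(*q) for P,q in L]),[.65,.03,0])
print(r.x,np.degrees(r.x[2]),np.round(r.fun,1))
def inv(p,W): C,S=np.cos(p[2]),np.sin(p[2]); d=W[:2]-p[:2]; return np.array([C*d[0]+S*d[1],-S*d[0]+C*d[1]])*1e3
for q in ((322,322),(364,324)): print('notch edge',inv(r.x,ray(c,f(*q),.07)))
for y in (96,-40): print(y,w(r.x,(-94,y,70)))
print(rot(env.get_state()['orientation']).round(3))
E
python3 fit.py
```

```text
[ 0.64367267  0.0295677  -0.04486367] -2.5704991649095046 [ 0.2  1.1 -0.9  0.9  1.1 -1.9 -0.1 -2.   0.2  0.7 -0.6  0.3  0.1  0.7]
notch edge [-94.10580433 -57.27281538]
notch edge [ -92.94531676 -102.97280719]
96 [0.55407272 0.12968687 0.07      ]
-40 [ 0.54797331 -0.00617628  0.07      ]
[[ 0.897  0.441  0.   ]
 [ 0.441 -0.897 -0.   ]
 [-0.     0.    -1.   ]]
```

Request:
{"method": "jog_arm", "body": {"increments": [[[0.116,-0.095,-0.01,0,0,0,255],[0.116,-0.095,-0.01,0,0,0,255],[0.116,-0.095,-0.01,0,0,0,255],[0.116,-0.095,-0.01,0,0,0,255],[0.116,-0.095,-0.01,0,0,0,255],[0.116,-0.095,-0.01,0,0,0,255],[0.116,-0.095,-0.01,0,0,0,255],[0.116,-0.095,-0.01,0,0,0,255],[0.116,-0.095,-0.01,0,0,0,255],[0.116,-0.095,-0.01,0,0,0,255],[0.116,-0.095,-0.01,0,0,0,255],[0.116,-0.095,-0.01,0,0,0,255],[0.116,-0.095,-0.01,0,0,0,255],[0.116,-0.095,-0.01,0,0,0,255],[0.116,-0.095,-0.01,0,0,0,255],[0.116,-0.095,-0.01,0,0,0,255],[0,0,0,0,0,0.04,255],[0,0,0,0,0,0.04,255],[0,0,0,0,0,0.04,255],[0,0,0,0,0,0.04,255]]], "force": 40}}

```text
clock: 3.05
tcp_pos: [0.5025, 0.0299, 0.2713]
orientation: [0.0, 1.0, -0.025, 0.0]
wrist_force: [0.7, -0.5, 0.7]
finger_gap: -0.0002
grip_force: 0.0
```

```bash
python3 - <<'E'
from h import *
s=env.get_state(); c=cams.read_camera('wrist'); cv2.imwrite('pics/w1.png',c['pixels'][...,::-1])
print({k:np.round(s[k],3).tolist() for k in ('clock','joint_pos','tcp_pos','orientation','wrist_force','finger_gap')})
print({k:np.round(v,4).tolist() for k,v in c.items() if k!='pixels'})
import pickle; pickle.dump((s,{k:v for k,v in c.items()}),open('w1.pkl','wb'))
E
```

```text
{'clock': 3.05, 'joint_pos': [-0.1, 0.165, -0.05, 1.357, -0.0, 3.092], 'tcp_pos': [0.502, 0.03, 0.271], 'orientation': [0.0, 1.0, -0.025, 0.0], 'wrist_force': [0.742, -0.476, 0.662], 'finger_gap': -0.0}
{'fx': 324.9248, 'fy': 324.9248, 'cx': 318.849, 'cy': 202.5747, 'mount': [[0.0005, -0.948, -0.3184, 0.0823], [1.0, 0.0009, -0.0011, -0.0007], [0.0013, -0.3184, 0.948, -0.1439], [0.0, 0.0, 0.0, 1.0]]}
```

View pics/w1.png

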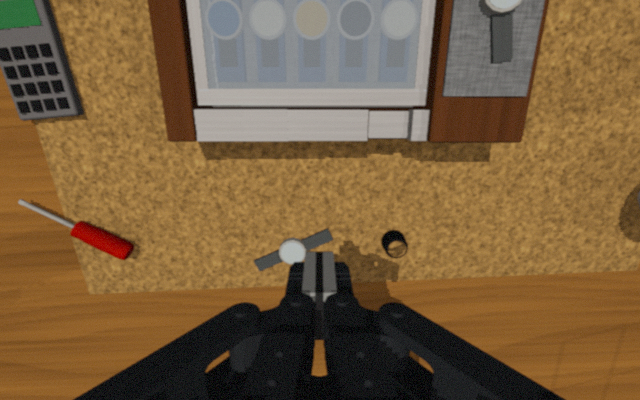

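The wrist picture shows the rail from columns 196 to 429 at rows 108–141, with the notch at about columns 369–409. Joint 6 is near its limit, so the tool will have to turn by half. First I zoom in.

```bash
python3 - <<'E'
import cv2
a=cv2.imread('pics/w1.png')[90:150,180:440]; cv2.imwrite('pics/w1c.png',cv2.resize(a,None,fx=3,fy=3,interpolation=cv2.INTER_CUBIC))
E
```

```text
(no output)
```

View pics/w1c.png

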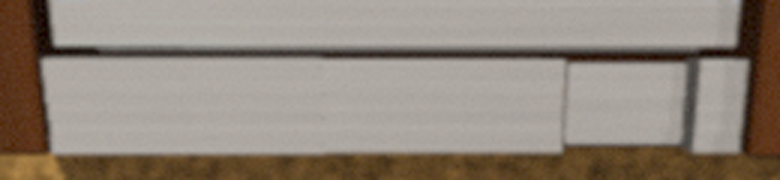

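Request:
{"method": "jog_arm", "body": {"increments": [[[0,0,0,0,0,-0.045,255],[0,0,0,0,0,-0.045,255],[0,0,0,0,0,-0.045,255],[0,0,0,0,0,-0.045,255],[0,0,0,0,0,-0.045,255],[0,0,0,0,0,-0.045,255],[0,0,0,0,0,-0.045,255],[0,0,0,0,0,-0.045,255],[0,0,0,0,0,-0.045,255],[0,0,0,0,0,-0.045,255],[0,0,0,0,0,-0.045,255],[0,0,0,0,0,-0.045,255],[0,0,0,0,0,-0.045,255],[0,0,0,0,0,-0.045,255],[0,0,0,0,0,-0.045,255],[0,0,0,0,0,-0.045,255],[0,0,0,0,0,-0.045,255],[0,0,0,0,0,-0.045,255],[0,0,0,0,0,-0.045,255],[0,0,0,0,0,-0.045,255]]]}}

```text
clock: 5.1
tcp_pos: [0.5024, 0.0296, 0.2713]
orientation: [0.0, 0.175, 0.985, -0.0]
wrist_force: [0.9, 0.1, -0.3]
finger_gap: 0.0
grip_force: 0.0
```

The crop shows the rail's corners at (49,155), (742,153), (42,58) and (750,59). The notch's left edge is at column 565 and its right edge at about 696.

```bash
cat > fit2.py <<'E'
from h import *
import pickle
from scipy.optimize import least_squares
s,c=pickle.load(open('w1.pkl','rb'))
f=lambda x,y:np.array([180+x/3,90+y/3])
L=[((-110,120,70),(49,155)),((-110,-120,70),(742,153)),((-78,120,70),(42,58)),((-78,-120,70),(750,59)),((-74,116,67),(50,48)),((-74,-116,67),(740,51))]
def w(p,P): P=np.array(P)/1e3; C,S=np.cos(p[2]),np.sin(p[2]); return np.array([p[0]+C*P[0]-S*P[1],p[1]+S*P[0]+C*P[1],P[2]])
r=least_squares(lambda p:np.concatenate([proj(c,w(p,P),s)-f(*q) for P,q in L]),[.65,.03,0])
print(r.x,np.degrees(r.x[2]),np.round(r.fun,1))
def inv(p,W): C,S=np.cos(p[2]),np.sin(p[2]); d=W[:2]-p[:2]; return np.array([C*d[0]+S*d[1],-S*d[0]+C*d[1]])*1e3
for q in ((565,105),(696,105)): print('notch edge',inv(r.x,ray(c,f(*q),.07,s)))
for y in (98,-80): print(y,w(r.x,(-94,y,70)))
print(np.round(env.get_state()['joint_pos'],3))
E
python3 fit2.py
```

```text
[ 0.64713142  0.03094764 -0.05097652] -2.9207392461421686 [ 1.8 -0.4 -1.5  0.5  0.4  0.4 -0.9  0.3  2.2 -0.5 -2.  -1.2]
notch edge [-93.07664394 -58.62400679]
notch edge [ -93.0254148 -103.902977 ]
98 [0.55824706 0.13361005 0.07      ]
-80 [ 0.54917717 -0.04415872  0.07      ]
[-0.101  0.164 -0.05   1.357 -0.     0.251]
```

Request:
{"method": "jog_arm", "body": {"increments": [[[0,0,0,0,0,-0.0322,255],[0,0,0,0,0,-0.0322,255],[0,0,0,0,0,-0.0323,255],[-0.0481,0.1053,0,0,0,0,255],[-0.0481,0.1053,0,0,0,0,255],[-0.0481,0.1053,0,0,0,0,255],[-0.0481,0.1053,0,0,0,0,255],[0,0,0.09,0,0,0,255],[0,0,0.09,0,0,0,255],[0,0,0.09,0,0,0,255],[0,0,0.09,0,0,0,255],[0,0,0.09,0,0,0,255],[0,0,0.09,0,0,0,255],[0,0,0.08,0,0,0,255],[0,0,0.05,0,0,0,255],[0,0,0,0,0,0,255],[0,0,0,0,0,0,255]]]}}

```text
clock: 6.8
tcp_pos: [0.5567, 0.132, 0.1043]
orientation: [0.0, 0.028, 1.0, -0.0]
wrist_force: [0.7, 0.8, 0.5]
finger_gap: 0.0001
grip_force: 0.0
```

```bash
python3 - <<'E'
from h import *
s=env.get_state(); c=cams.read_camera('wrist'); cv2.imwrite('pics/w2.png',c['pixels'][...,::-1])
print({k:np.round(s[k],4).tolist() for k in ('clock','joint_pos','tcp_pos','orientation','wrist_force')})
import pickle; pickle.dump((s,c),open('w2.pkl','wb'))
print('tip',proj(c,s['tcp_pos'],s))
from math import cos,sin
for p in ([.6471,.0309,-.051],[.6437,.0296,-.0449]):
    for P in ((-110,120),(-78,120),(-110,-57.5),(-110,-103.5),(-110,-120),(-78,-120)):
        x,y=P; x/=1e3;y/=1e3
        print(P,proj(c,[p[0]+cos(p[2])*x-sin(p[2])*y,p[1]+sin(p[2])*x+cos(p[2])*y,.07],s).round(1))
E
```

```text
{'clock': 6.8, 'joint_pos': [0.0926, 0.3751, -0.1856, 1.0097, -0.0001, 0.1482], 'tcp_pos': [0.5567, 0.132, 0.1043], 'orientation': [0.0002, 0.0278, 0.9996, -0.0], 'wrist_force': [0.6591, 0.7986, 0.4844]}
tip [316.95534358 265.61879929]
(-110, 120) [357.4 214. ]
(-78, 120) [355.7 262.6]
(-110, -57.5) [ 54.2 215.3]
(-110, -103.5) [-24.4 215.6]
(-110, -120) [-52.6 215.7]
(-78, -120) [-33.4 264.2]
(-110, 120) [354.  207.5]
(-78, 120) [352.7 256.7]
(-110, -57.5) [ 49.2 210.5]
(-110, -103.5) [-29.7 211.3]
(-110, -120) [-57.9 211.6]
(-78, -120) [-38.1 260.5]
```

View pics/w2.png

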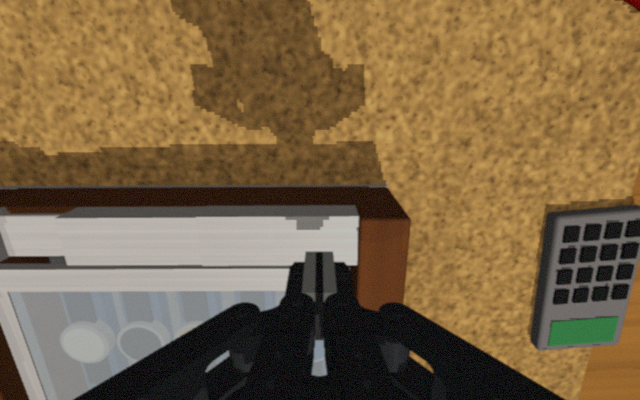

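The picture shows the rail's top at rows 217–265, with its left end and the cheek at column 358. The closed fingertips, at column 320, are over rail_a, about 1.5 mm forward of the rail's middle. I descend now and feel for contact.

Request:
{"method": "jog_arm", "body": {"increments": [[[0,0,0.04,0,0,0,255],[0,0,0.04,0,0,0,255],[0,0,0.03,0,0,0,255],[0,0,0.01,0,0,0,255],[0,0,0.004,0,0,0,255],[0,0,0,0,0,0,255]]]}}

```text
clock: 7.45
tcp_pos: [0.5564, 0.132, 0.0726]
orientation: [-0.0, 0.028, 1.0, -0.0]
wrist_force: [-0.3, -0.7, -0.2]
finger_gap: -0.0002
grip_force: 0.0
```

Request:
{"method": "jog_arm", "body": {"increments": [[[0,0,0.004,0,0,0,255],[0,0,0.004,0,0,0,255],[0,0,0,0,0,0,255]]]}}

```text
clock: 7.75
tcp_pos: [0.5565, 0.132, 0.0708]
orientation: [0.0, 0.028, 1.0, -0.0]
wrist_force: [-0.3, -0.1, -0.2]
finger_gap: 0.0003
grip_force: 0.0
```

Request:
{"method": "jog_arm", "body": {"increments": [[[0,0,0.003,0,0,0,255],[0,0,0.003,0,0,0,255],[0,0,0,0,0,0,255]]]}}

```text
clock: 8.05
tcp_pos: [0.5565, 0.1321, 0.0701]
orientation: [0.0, 0.028, 1.0, -0.0]
wrist_force: [-1.8, 0.2, 5.1]
finger_gap: -0.0
grip_force: 2.5
```

Request:
{"method": "jog_arm", "body": {"increments": [[[0,0,0.002,0,0,0,255],[0,-0.01,0,0,0,0,255],[0,-0.02,0,0,0,0,255],[0,-0.02,0,0,0,0,255],[0,-0.02,0,0,0,0,255],[0,-0.02,0,0,0,0,255]]]}}

```text
clock: 8.65
tcp_pos: [0.5564, 0.1106, 0.0701]
orientation: [0.002, 0.028, 1.0, 0.001]
wrist_force: [-0.0, 3.7, 5.6]
finger_gap: 0.0
grip_force: 2.6
```

Request:
{"method": "jog_arm", "body": {"increments": [[[0,-0.02,0,0,0,0,255],[0,-0.02,0,0,0,0,255],[0,-0.02,0,0,0,0,255],[0,-0.02,0,0,0,0,255],[0,-0.02,0,0,0,0,255],[0,-0.02,0,0,0,0,255],[0,-0.02,0,0,0,0,255],[0,-0.02,0,0,0,0,255]]]}}

```text
clock: 9.45
tcp_pos: [0.5541, 0.0705, 0.0701]
orientation: [0.002, 0.028, 1.0, 0.001]
wrist_force: [-0.4, 3.1, 5.8]
finger_gap: -0.0001
grip_force: 2.7
```

Request:
{"method": "jog_arm", "body": {"increments": [[[0,-0.02,0,0,0,0,255],[0,-0.02,0,0,0,0,255],[0,-0.02,0,0,0,0,255],[0,-0.02,0,0,0,0,255],[0,-0.02,0,0,0,0,255],[0,-0.02,0,0,0,0,255],[0,-0.02,0,0,0,0,255],[0,-0.02,0,0,0,0,255],[0,-0.02,0,0,0,0,255],[0,-0.02,0,0,0,0,255],[0,-0.02,0,0,0,0,255],[0,-0.02,0,0,0,0,255],[0,-0.02,0,0,0,0,255],[0,-0.02,0,0,0,0,255],[0,-0.02,0,0,0,0,255],[0,-0.02,0,0,0,0,255]]]}}

```text
clock: 11.05
tcp_pos: [0.5493, -0.0096, 0.0698]
orientation: [0.001, 0.028, 1.0, 0.001]
wrist_force: [-0.1, 5.0, 6.9]
finger_gap: 0.0002
grip_force: 3.2
```

Request:
{"method": "jog_arm", "body": {"increments": [[[-0.001,-0.02,0,0,0,0,255],[-0.001,-0.02,0,0,0,0,255],[-0.001,-0.02,0,0,0,0,255],[-0.001,-0.016,0,0,0,0,255],[-0.001,-0.012,0,0,0,0,255]]]}}

```text
clock: 11.55
tcp_pos: [0.5484, -0.0326, 0.069]
orientation: [0.0, 0.028, 1.0, -0.0]
wrist_force: [0.0, -0.3, -0.6]
finger_gap: -0.0001
grip_force: 0.0
```

Request:
{"method": "jog_arm", "body": {"increments": [[[0,-0.016,0,0,0,0,255],[0,-0.016,0.004,0,0,0,255],[0,-0.012,0.008,0,0,0,255],[0,-0.004,0.008,0,0,0,255],[0,0,0.004,0,0,0,255],[0,0,0,0,0,0,255]]]}}

```text
clock: 12.15
tcp_pos: [0.5475, -0.0442, 0.0624]
orientation: [-0.0, 0.028, 1.0, 0.0]
wrist_force: [0.4, -0.5, -0.0]
finger_gap: 0.0001
grip_force: 0.0
```

Request:
{"method": "jog_arm", "body": {"increments": [[[0,0,0.006,0,0,0,255],[0,0,0.006,0,0,0,255],[0,0,0.006,0,0,0,255],[0,0,0.006,0,0,0,255],[0,0,0,0,0,0,255]]]}}

```text
clock: 12.65
tcp_pos: [0.5479, -0.0442, 0.0568]
orientation: [0.0, 0.028, 1.0, 0.0]
wrist_force: [0.1, 0.3, 1.4]
finger_gap: 0.0001
grip_force: 1.3
```

Request:
{"method": "jog_arm", "body": {"increments": [[[0,0,0.004,0,0,0,255],[0,0,0.004,0,0,0,255],[0,0,0.003,0,0,0,255],[0,0,0,0,0,0,255]]]}}

```text
clock: 13.05
tcp_pos: [0.5479, -0.0442, 0.055]
orientation: [0.0, 0.028, 1.0, -0.0]
wrist_force: [-3.0, 1.3, 10.0]
finger_gap: 0.0
grip_force: 5.3
```

Request:
{"method": "jog_arm", "body": {"increments": [[[0,0,0.003,0,0,0,255],[0,0,0,0,0,0,255]]]}}

```text
clock: 13.25
tcp_pos: [0.548, -0.0442, 0.0549]
orientation: [0.001, 0.028, 1.0, -0.0]
wrist_force: [-3.7, 0.2, 16.1]
finger_gap: -0.0001
grip_force: 7.8
```

Request:
{"method": "jog_arm", "body": {"increments": [[[0,0,-0.01,0,0,0,255],[0,0,-0.03,0,0,0,255],[0,0,-0.05,0,0,0,255],[0,0,-0.08,0,0,0,255],[0,0,-0.1,0,0,0,255],[0,0,-0.1,0,0,0,255],[0,0,-0.1,0,0,0,255],[0,0,-0.1,0,0,0,255],[0,0,-0.1,0,0,0,255],[0.05,0,-0.03,0,0,0,255],[0.1,0,0,0,0,0,255],[0.1,0,0,0,0,0,255],[0.05,0,0,0,0,0,255],[0,0,0,0,0,0,255],[0,0,0,0,0,0,255]]]}}

```text
clock: 14.75
tcp_pos: [0.4732, -0.0402, 0.2283]
orientation: [0.001, 0.028, 1.0, -0.0]
wrist_force: [0.5, -0.1, 0.3]
finger_gap: -0.0001
grip_force: 0.0
```

```bash
python3 - <<'E'
from h import *
s=env.get_state(); print(np.round(s['tcp_pos'],3),np.round(s['wrist_force'],1),np.round(s['qvel'],3),s['clock'])
a=cams.read_camera('side')['pixels'][110:290,200:430,::-1]; b=cams.read_camera('wrist')['pixels'][...,::-1]
cv2.imwrite('pics/end.png',np.hstack([cv2.resize(a,(400,313)),cv2.resize(b,(400,313))]))
E
```

```text
[ 0.473 -0.04   0.228] [ 0.5 -0.1  0.3] [ 0.002  0.02   0.022 -0.002 -0.001 -0.   ] 14.75
```

View pics/end.png

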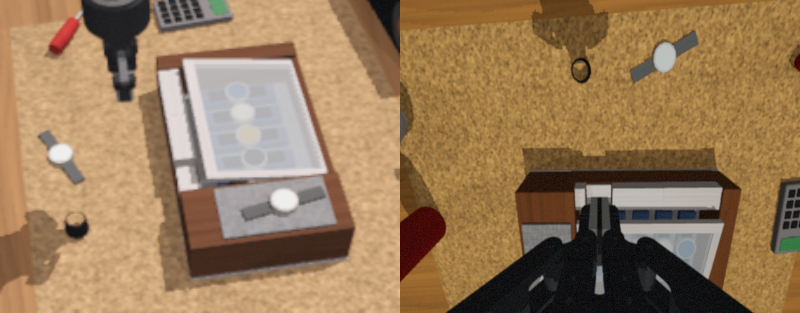

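The left half shows the lid standing ajar, with a dark gap at its front edge around (195,130). Watches and loupe are where they were, and the hand is clear, so I hand in.

```bash
python3 -c "
from workcell import ticket; print(ticket.hand_in())"
```

```text
the job is handed in; nothing more can be done
None
```

I slid the closed fingertips along the rail from its left end into the notch and pressed the catch down to its stop (16 N). The lid popped ajar, the hand is clear, the watches and loupe look undisturbed, and the job was handed in at about 15 s; no verdict came back.

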